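# Board on the stand, clip held open for the recipe

## Robot

A 6-joint arm with a two-finger parallel gripper is mounted at the origin on a cart in front of the work surface, level with it; the furniture and walls round the work are solid. World frame = base frame: x ahead of the robot, y to its left, z up, the work surface at z = 0. Lengths are in mm, angles in rad, forces in N, time in s.
With the tool pointing down it reaches from about 275 to 750 mm from the base axis. Payload 10.2 kg.
Tool frame: the origin (TCP) lies at the very end of the fingers, on their centre line; the grasp point (between the pads) lies 19 mm behind it; x points along the fingers, y is the direction in which the jaws open and shut, and the axes are right-handed (so a half turn about x gives the same grasp; the last joint's range is limited). The gripper opens to 85 mm and grips with 20 to 120 N. Pads are 22 mm wide; open, the fingers measure 114 mm over their backs; the gripper's body (76 mm by 85 mm) begins 54 mm behind the grasp point. The pads swing forward as they close: fully open they stand 13 mm farther back than shut.
Start: joints at [1.102, 0.313, 1.498, -0, 1.331, -0.223], TCP at [127.762, 509.223, 231.294] pointing down, gripper open.
Joint ranges: [-2.94, 2.94], [-0.97, 2.17], [0.19, 2.56], [-1.23, 4.37], [0.02, 3.11], [-2.88, 2.88]. Speed limits (rad/s): [2.39, 2.39, 3.01, 3.14, 3.14, 3.14].

## Interface

Orientations are given as a unit quaternion [w, x, y, z].
In Python, from rig import ctrl, viewer, finish_job gives the robot as it stands.
- The arm moves only by the tool carry_out, never from a script. Its argument "targets" is a list of rows, each an object of numbers: "x", "y", "z": the shift along the world's x, y, z in m; "ax", "ay", "az": the turn, a rotation vector about the world's x, y, z in rad; "hand": the opening, from -1 (shut) to 1 (fully open). A call has 1 to 5 rows; each row is the pose to reach, as a shift and turn from the pose commanded when the call began; what a row does not reach only later rows make up. A row lasts 1/8 s, in which the tool goes at most 62.5 mm and 10.7 degrees, less where a joint would pass 70% of its speed; a pose out of reach is approached as far as the arm can. A call with a gripper value outside its range is refused whole. The fingers move at their own pace and stop on an object; "grip_force" is the grip in N (left out, the last holds). Time passes only in rows, so rows that repeat a pose let the fingers close. It gives the time, the measured TCP pose, the force and the opening at its end, in the units of the state.
- ctrl.sense(): the state, without advancing time (a new reading comes with each control period).
- viewer.capture(name): name is "scene" or "top" or "wrist"; returns the picture (384x512x3 uint8, blue, green, red); there is no depth.
- viewer.camera_info(name): a dict with "fx", "fy", "cx", "cy" (pixels), "R" (3x3) and "t" (3): a world point X has camera coordinates R X + t. Camera axes: x right, y down, z forward; pixel columns grow to the right and rows downward; lengths in mm; the calibration is good to about 2 mm. A picture is of the moment at which its call begins: read the wrist's pose just before it. camera_info takes no time and is no camera call; for the wrist camera it gives the pose at the moment of the call.
- finish_job(): hands the job in, once; it reports no verdict.
The state is a dict: "time_s": time; "joints": joint angles; "dq": joint speeds; "tau": joint torques, N m; "eef_pos": TCP position; "ee_rot": TCP orientation; "force": force on the tool from outside, world axes, zero at the start; "wrist_torque": the same for the moment, N m; "grip_width": opening from 0.0 (shut) to 1.0 (fully open).
Only numpy, scipy, OpenCV 4.12 (cv2) and the standard library are available. Lean on these libraries where they do the work, as an engineer would, in place of code of your own. Each camera call takes 0.05 s, during which the arm holds its last target. There are 200 camera calls.

## Task

Draw the tall wooden recipe board straight up out of its slot in the three-slot block, stand it in the single-slot stand, seated on the bottom of the slot and roughly centred, and let go of it (do not drop it in). Then squeeze the handles of the steel spring clip that sits on the caddy wall, take it off, bring it down over the middle of the board's top edge and finish there still holding it squeezed wide open, with one jaw on each side of the edge and touching neither the board nor the stand, so that I can slip a recipe sheet in. Leave the two small boards in the block and do not disturb the mug, the tea box or the tumbler.

Things in the scene. Friction and masses are not known exactly. Their poses are not given: they have to be found in the camera images.
- rack: wooden block with three parallel slots, 100 (x) x 122 (y) x 50 mm high, fixed. Origin: centre of its underside; its own x runs along the slots, which lie at y = -38, 0 and +38 mm, are 10.5 mm wide, open at both ends, and 40 mm deep (slot bottom at z = 10 mm); mouths taper open to 17.5 mm over the top 9 mm
- stand: low wooden stand with one slot, 120 (x) x 70 (y) x 42 mm high, fixed. Origin: centre of its underside; its own x runs along the slot, which lies at y = 0, is 10.5 mm wide, open at both ends, and 32 mm deep (slot bottom at z = 10 mm); its mouth tapers open to 17.5 mm over the top 9 mm
- board: the tall recipe board, plain wood, 120 (x) x 8 (y, thickness) x 150 mm (z, height), about 0.1 kg, the only tall one of the three boards in the block. Origin: middle of its bottom edge; z points up. It stands loose in a slot and may lean up to 5 degrees
- board_mid (a point): centre of the tall board (75 mm above its bottom edge), axes as the board's
- board_top (a point): middle of the tall board's top edge (150 mm above its bottom edge), axes as the board's
- small_a_mid (a point): centre of one small board, 112 (x) x 8 (y) x 85 mm (z), standing in another slot of the block; its top is 65 mm below the tall board's; leave it
- small_b_mid (a point): centre of the other small board, same size, standing in the remaining slot; leave it
- caddy: open plywood box, 130 (x) x 100 (y) x 60 mm high, walls 4 mm, a lemon inside, fixed. Origin: centre of its underside. The clip bites its -y wall near the middle, the clip's x along the wall
- clip: steel spring clip like a large clothes peg: two levers on a pin, jaws down, handles up; 0.065 kg. Origin: middle of the pin; x along the pin, z up, y across the jaws. The frame is that of the +y lever; joint clip_lever moves the other. Jaws: 60 mm wide along x, reaching 44.5 mm below the pin; between them the throat is free up to 7 mm below the pin
- clip_mid (a point): middle of the clip's pin, axes as clip, 30 mm above the caddy wall's top edge at the start. Handles: plates 36 mm wide along x, 5 to 51 mm above the pin, flaring: 43 mm across their outer faces at 35 mm above the pin at the start, 24 mm (faces parallel) fully open. Squeezed evenly, each lever turns by half the joint value
- lip_a (a point): middle of the rolled lip (radius 2.5 mm) at the end of the +y jaw, 42 mm below the pin
- lip_b (a point): middle of the rolled lip (radius 2.5 mm) at the end of the -y jaw, 42 mm below the pin
- clip_lever (a joint): spread of the clip, rad: about 0 as it bites the 4 mm wall, -0.09 shut on nothing, 0.50 fully open at its stop (24 mm clear between the lips). Squeezing the handles opens it; 35 mm above the pin the spring pushes back with about 5 N on each handle near 0, about 10 N fully open; let go, it bites again at once
- mug: white mug, 92 x 127 x 95 mm, bystander; origin centre of its underside
- tea: tea carton, 58 x 122 x 68 mm, bystander; origin centre of its underside
- tumbler: upturned clear tumbler, 93 mm wide, 106 mm high, bystander; origin centre of its underside

How it is judged (in metres and radians):
On the way, in this order (a step that is already met when the one before it is completed fails the run):
1. the tall board is held clear above the block (z of board in the frame of rack above 0.052 m and contact force between the fingers and board above 0.5 N), for 0.1 s.
2. the tall board stands at the bottom of the stand's slot, roughly centred, and is let go (z of board in the frame of stand between 0.006 and 0.014 m and y of board in the frame of stand between -0.005 and 0.005 m and x of board in the frame of stand between -0.025 and 0.025 m and angle between board's own z axis and vertical below 0.14 rad and contact force between the fingers and board below 0.1 N), for 0.2 s.
3. the clip is spread and lifted off the caddy wall (value of joint clip_lever above 0.2 rad and z of clip_mid in the frame of caddy above 0.11 m and contact force between clip and caddy below 0.1 N and contact force between the fingers and clip above 2 N), for 0.1 s.
At the end, for the whole second after the job is handed in: board let go in the stand, on the slot bottom (4 mm), upright, within 25 mm of centre; clip held, spread past 0.36 rad, a lip on each side of the board's top edge, 8 mm or more below it, within 30 mm of its middle and 0.2 rad of its line, touching neither board nor stand; at rest (all of step 2 and value of joint clip_lever above 0.36 rad and contact force between the fingers and clip above 4 N and contact force between clip and board below 0.2 N and contact force between clip and stand below 0.2 N and z of each of lip_a, lip_b in the frame of board_top below -0.008 m and x of lip_a in the frame of board_top between -0.03 and 0.03 m and x of lip_b in the frame of board_top between -0.03 and 0.03 m and angle between the x axis of clip and the x axis of board, either way round below 0.2 rad and height (world z) of clip_mid above 0.16 m and ((y of lip_a in the frame of board_top above 0.0065 m and y of lip_b in the frame of board_top below -0.0065 m) or (y of lip_a in the frame of board_top below -0.0065 m and y of lip_b in the frame of board_top above 0.0065 m)) and linear speed of each of clip, board below 0.02 m/s); the arm keeps its last pose, push and grip.
It fails at once if the board is dropped (moves faster than 0.5 m/s while not held) (contact force between the fingers and board below 0.05 N and linear speed of board above 0.5 m/s).
It fails at once if a small board is moved more than 25 mm (distance of any of small_a_mid, small_b_mid from where it was at the start of the episode above 0.025 m).
It fails at once if the mug, the tea box or the tumbler is moved more than 20 mm (distance of any of mug, tea, tumbler from where it was at the start of the episode above 0.02 m).
It also fails if it takes over 72 s, if anything falls off the work surface, if the arm or the gripper's body presses on something with over 40 N, if the wrist force passes 120 N, or if a joint passes its speed limit or range.

## Working session

There is one attempt and no reset: what is moved stays moved. The work goes in short steps, Python scripts to look and compute and a tool call to move; the robot and the scene stay as the last step left them, time stands still between calls to the robot, and variables do not carry over. Pictures are saved under pics/ and viewed, about 8 in all and at most 12, crops included, and the job is handed in when it is done.

Besides the shell and the picture viewer there is one more tool, called after "Call:" by a JSON object that holds its "fn" and its "kwargs", one argument or row to a line. carry_out: Moves the arm, as the interface text tells. Its arguments: {"type":"object","properties":{"targets":{"type":"array"},"grip_force":{"type":"number"}},"required":["targets"]}

```bash
mkdir -p pics; ls
python3 - <<'E'
from rig import ctrl, viewer
import cv2
print(ctrl.sense())
for n in ("scene","top"):
    i=viewer.camera_info(n); print(n,i)
    cv2.imwrite(f"pics/{n}0.png",cv2.resize(viewer.capture(n),(800,600),interpolation=cv2.INTER_CUBIC))
print(viewer.camera_info("wrist"))
E
```

```text
pics
{'time_s': 0.0, 'joints': array([ 1.10160330e+00,  3.13466178e-01,  1.49843777e+00, -1.45435478e-05,
        1.33098328e+00, -2.23414190e-01]), 'dq': array([-0.00068674,  0.00123326,  0.00052623, -0.00093651, -0.00211423,
       -0.0017423 ]), 'tau': array([ 6.80563498e-04, -4.12271547e+01, -2.59744996e+01, -1.47225755e-04,
        4.14958471e-03, -1.94673657e-05]), 'eef_pos': array([127.64382254, 508.98530506, 230.72653307]), 'ee_rot': array([ 0.70162355,  0.08624393,  0.70192486, -0.08710839]), 'force': array([ 0.41517114,  0.13365585, -0.11581476]), 'wrist_torque': array([ 0.03254415, -0.01282572, -0.03307097]), 'grip_width': 0.9973303879535244}
scene {'fx': 352.0696880355172, 'fy': 352.0696880355172, 'cx': 253.29973813032848, 'cy': 187.69872401262046, 'R': array([[ 0.62429827, -0.78111555,  0.01049608],
       [-0.56854838, -0.46353849, -0.67962108],
       [ 0.53572793,  0.41831873, -0.73348826]]), 't': array([-339.74892   ,  400.09763392,  877.36589725])}
top {'fx': 355.36021693170636, 'fy': 355.36021693170636, 'cx': 255.59342576404399, 'cy': 185.29838540853902, 'R': array([[-0.0257048 , -0.99962282,  0.00966815],
       [-0.98143245,  0.02339577, -0.19037592],
       [ 0.19007792, -0.01438221, -0.98166366]]), 't': array([  19.67539877,  590.30304453, 1159.1322443 ])}
{'fx': 265.8042800630484, 'fy': 265.8042800630484, 'cx': 257.880321052351, 'cy': 193.84128276266281, 'R': array([[ 0.24379455,  0.96982561, -0.00157884],
       [ 0.93254831, -0.23397615,  0.27497056],
       [ 0.26630409, -0.06850867, -0.96145135]]), 't': array([-524.23490231,  -35.58867888,  378.67483703])}
```

View pics/scene0.png

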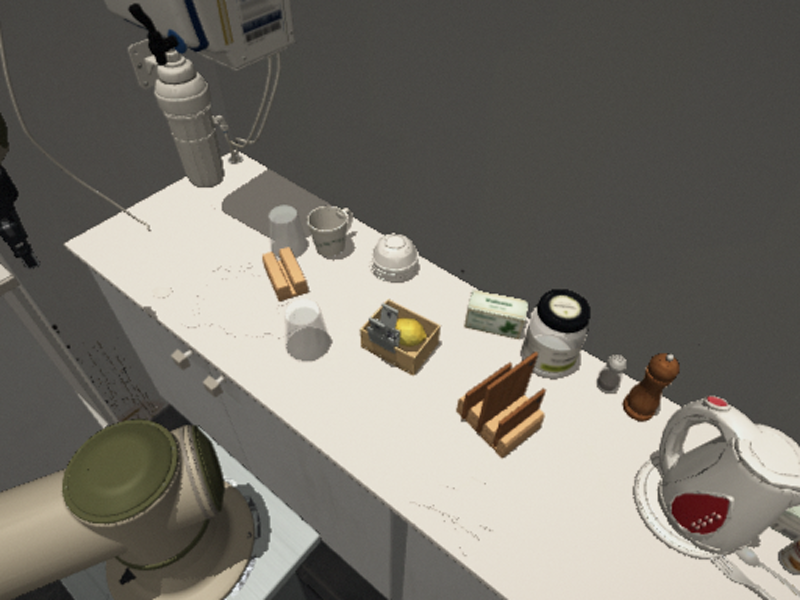

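View pics/top0.png

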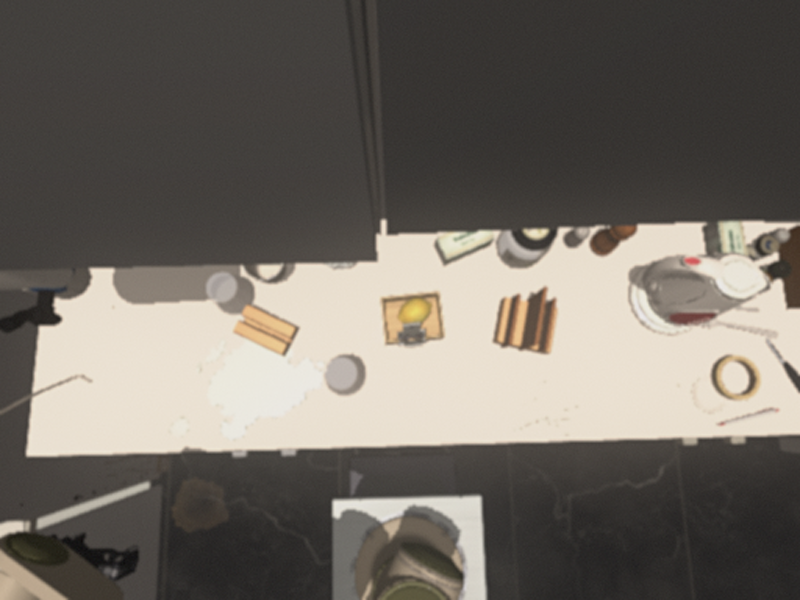

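```bash
cat > h.py <<'E'
import numpy as np, cv2
from rig import ctrl, viewer
def ray(i,u,v,z):
    R,t=i["R"],i["t"]; c=-R.T@t
    d=R.T@np.array([(u-i["cx"])/i["fx"],(v-i["cy"])/i["fy"],1])
    return c+d*(z-c[2])/d[2]
def proj(i,X):
    p=i["R"]@np.asarray(X,float)+i["t"]; return np.array([i["fx"]*p[0]/p[2]+i["cx"],i["fy"]*p[1]/p[2]+i["cy"]])
def tri(ob):
    A=np.zeros((3,3));b=np.zeros(3)
    for i,u,v in ob:
        R=i["R"];c=-R.T@i["t"];d=R.T@np.array([(u-i["cx"])/i["fx"],(v-i["cy"])/i["fy"],1]);d/=np.linalg.norm(d)
        P=np.eye(3)-np.outer(d,d);A+=P;b+=P@c
    return np.linalg.solve(A,b)
def shot(n,f,crop=None,s=1.5625):
    i=viewer.camera_info(n);im=viewer.capture(n)
    if crop: x,y,w,h=crop; im=im[y:y+h,x:x+w]
    cv2.imwrite(f,cv2.resize(im,None,fx=s,fy=s,interpolation=cv2.INTER_CUBIC)); return i
E
python3 - <<'E'
from h import *
T=viewer.capture("top");S=viewer.capture("scene")
def c(im,x,y): return cv2.resize(im[y-37:y+38,x-33:x+33],(266,300),interpolation=cv2.INTER_CUBIC)
cv2.imwrite("pics/comp.png",np.vstack([np.hstack([c(T,170,211),c(T,264,203),c(T,336,206)]),np.hstack([c(S,183,175),c(S,256,215),c(S,321,260)])]))
print(shot("wrist","pics/w0.png")) if 0 else shot("wrist","pics/w0.png")
i=viewer.camera_info("top")
for p in [(170,211),(264,203),(336,206),(222,240),(144,185),(296,157)]: print(p,ray(i,*p,30).round())
E
```

```text
(170, 211) [513. 301.  30.]
(264, 203) [533. -23.  30.]
(336, 206) [ 516. -272.   30.]
(222, 240) [409. 123.  30.]
(144, 185) [606. 394.  30.]
(296, 157) [ 695. -142.   30.]
```

View pics/comp.png

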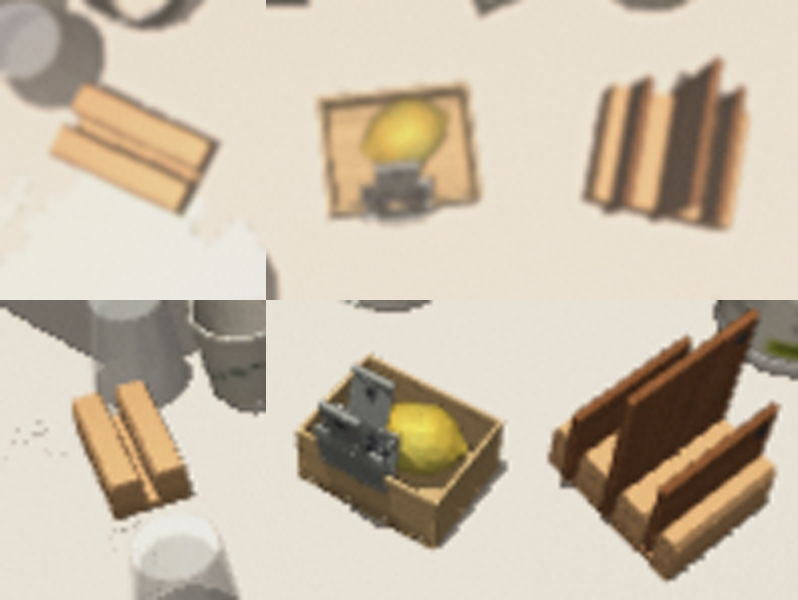

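View pics/w0.png

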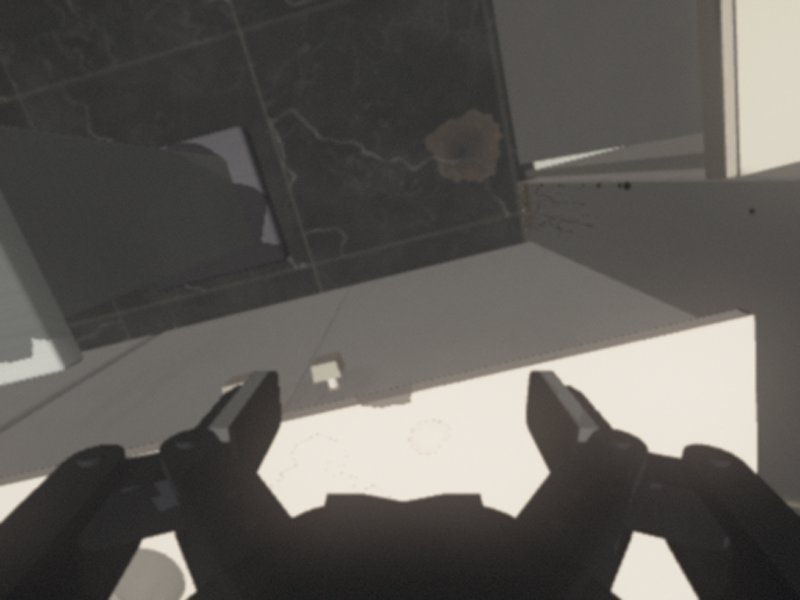

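Run:
```python
from h import *
T=viewer.camera_info("top");S=viewer.camera_info("scene")
def nt(x0,y0,px,py): return x0-33+(px%266)/4.03, y0-37+(py%300)/4
def a(n,cam,x0,y0,z,*pts):
    for p in pts: print(n,p,ray(cam,*nt(x0,y0,*p),z).round(1))
a("standT",T,170,211,42,(78,87),(214,143),(183,211),(52,153))
a("standS",S,183,175,42,(73,402),(134,382),(189,494),(115,515))
a("rackT",T,336,206,50,(585,200),(730,228),(602,88),(749,110))
a("boardS",S,321,260,160,(632,397),(757,313))
a("clipT pin",T,264,203,90,(398,185))
a("caddyT",T,264,203,60,(320,98),(468,85),(480,200),(330,215))
a("caddyS",S,256,215,60,(298,433),(372,355),(505,465),(433,545))
for v in (154,168): print(v,[ray(T,250,v,z).round() for z in (0,400,600,800)])
```

```text
standT (78, 87) [565.  346.5  42. ]
standT (214, 143) [513.8 230.4  42. ]
standT (183, 211) [456.7 255.8  42. ]
standT (52, 153) [508.6 366.8  42. ]
standS (73, 402) [508.7 366.3  42. ]
standS (134, 382) [561.8 343.5  42. ]
standS (189, 494) [493.3 205.3  42. ]
standS (115, 515) [437.4 235.8  42. ]
rackT (585, 200) [ 470.9 -196.9   50. ]
rackT (730, 228) [ 444.3 -317.1   50. ]
rackT (602, 88) [ 566.6 -217.    50. ]
rackT (749, 110) [ 544.5 -341.1   50. ]
boardS (632, 397) [ 458.2 -260.6  160. ]
boardS (757, 313) [ 567.2 -289.8  160. ]
clipT pin (398, 185) [493.5 -18.9  90. ]
caddyT (320, 98) [572.8  43.6  60. ]
caddyT (468, 85) [581.1 -81.8  60. ]
caddyT (480, 200) [482.7 -87.9  60. ]
caddyT (330, 215) [473.2  37.3  60. ]
caddyS (298, 433) [474.2  34.5  60. ]
caddyS (372, 355) [574.5  41.8  60. ]
caddyS (505, 465) [ 550.  -108.7   60. ]
caddyS (433, 545) [ 456.7 -110.9   60. ]
154 [array([718.,  22.,   0.]), array([603.,  22., 400.]), array([546.,  22., 600.]), array([489.,  22., 800.])]
168 [array([666.,  23.,   0.]), array([568.,  23., 400.]), array([519.,  23., 600.]), array([470.,  23., 800.])]
```

Call:
{"fn": "carry_out", "kwargs": {
  "targets": [
    {"x": 0.025, "y": -0.052, "z": 0.012},
    {"x": 0.05, "y": -0.104, "z": 0.024},
    {"x": 0.076, "y": -0.156, "z": 0.036},
    {"x": 0.102, "y": -0.208, "z": 0.048},
    {"x": 0.127, "y": -0.26, "z": 0.06}
  ]
}}

```text
invalid input at $.targets[0]: expected keys x, y, z, ax, ay, az, hand
```

Call:
{"fn": "carry_out", "kwargs": {
  "targets": [
    {"x": 0.025, "y": -0.052},
    {"x": 0.05, "y": -0.104},
    {"x": 0.076, "y": -0.156},
    {"x": 0.102, "y": -0.208},
    {"x": 0.127, "y": -0.26}
  ]
}}

```text
invalid input at $.targets[0]: expected keys x, y, z, ax, ay, az, hand
```

Call:
{"fn": "carry_out", "kwargs": {
  "targets": [
    {"x": 0.025, "y": -0.052},
    {"x": 0.05, "y": -0.104},
    {"x": 0.076, "y": -0.156, "az": 0.025},
    {"x": 0.102, "y": -0.208, "az": 0.025},
    {"x": 0.127, "y": -0.26, "az": 0.025}
  ]
}}

```text
invalid input at $.targets[0]: expected keys x, y, z, ax, ay, az, hand
```

Call:
{"fn": "carry_out", "kwargs": {
  "targets": [
    {"x": 0},
    {"x": 0}
  ]
}}

```text
invalid input at $.targets[0]: expected keys x, y, z, ax, ay, az, hand
```

Run:
```python
from h import *
i=viewer.camera_info("wrist"); shot("wrist","pics/w1.png")
import pickle; pickle.dump(i,open("w1.pkl","wb"))
s=ctrl.sense(); print(s["time_s"],s["eef_pos"],s["ee_rot"],s["joints"].round(2),s["force"])
```

```text
0.3 [127.72672061 509.16606649 231.12563455] [ 0.70173267  0.08655771  0.70181605 -0.08679432] [ 1.1   0.31  1.5  -0.    1.33 -0.22] [-0.35381699 -0.27050047  0.29473801]
```

View pics/w1.png

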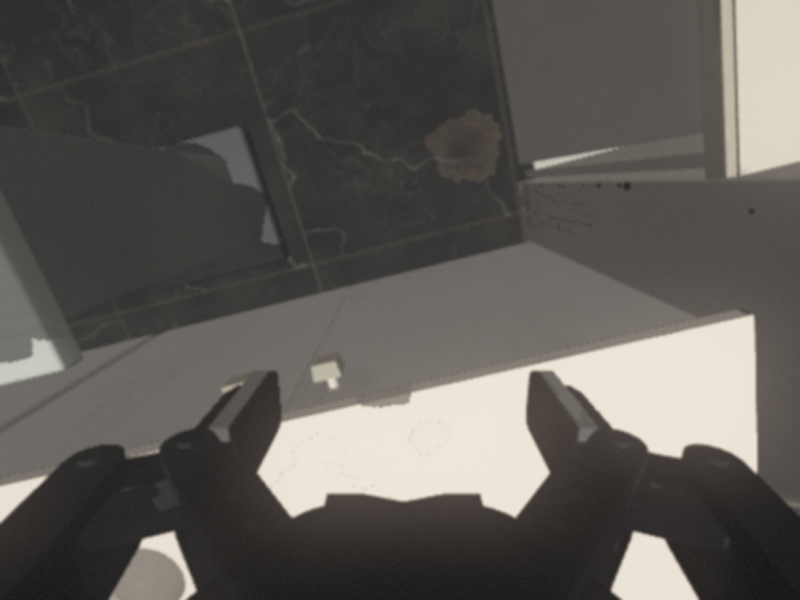

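Call:
{"fn": "carry_out", "kwargs": {
  "targets": [
    {"x": 0.025, "y": -0.052, "z": 0.012, "ax": 0, "ay": 0, "az": 0, "hand": 1},
    {"x": 0.05, "y": -0.104, "z": 0.024, "ax": 0, "ay": 0, "az": 0, "hand": 1},
    {"x": 0.076, "y": -0.156, "z": 0.036, "ax": 0, "ay": 0, "az": 0, "hand": 1},
    {"x": 0.102, "y": -0.208, "z": 0.048, "ax": 0, "ay": 0, "az": 0, "hand": 1},
    {"x": 0.127, "y": -0.26, "z": 0.06, "ax": 0, "ay": 0, "az": 0, "hand": 1}
  ]
}}

```text
time_s: 0.92
eef_pos: [255.1, 247.6, 291.8]
ee_rot: [0.702, 0.087, 0.702, -0.086]
force: [1.0, -0.4, -0.1]
grip_width: 0.997
```

Call:
{"fn": "carry_out", "kwargs": {
  "targets": [
    {"x": 0.025, "y": -0.052, "z": 0, "ax": 0, "ay": 0, "az": 0, "hand": 1},
    {"x": 0.05, "y": -0.104, "z": 0, "ax": 0, "ay": 0, "az": 0, "hand": 1},
    {"x": 0.076, "y": -0.156, "z": 0, "ax": 0, "ay": 0, "az": 0, "hand": 1},
    {"x": 0.102, "y": -0.208, "z": 0, "ax": 0, "ay": 0, "az": 0, "hand": 1},
    {"x": 0.127, "y": -0.26, "z": 0, "ax": 0, "ay": 0, "az": 0, "hand": 1}
  ]
}}

```text
time_s: 1.55
eef_pos: [382.2, -12.8, 291.5]
ee_rot: [0.702, 0.087, 0.701, -0.087]
force: [1.2, 0.7, -0.5]
grip_width: 1.001
```

Call:
{"fn": "carry_out", "kwargs": {
  "targets": [
    {"x": 0.025, "y": -0.052, "z": 0, "ax": 0, "ay": 0, "az": 0, "hand": 1},
    {"x": 0.05, "y": -0.104, "z": 0, "ax": 0, "ay": 0, "az": 0, "hand": 1},
    {"x": 0.076, "y": -0.156, "z": 0, "ax": 0, "ay": 0, "az": 0.01, "hand": 1},
    {"x": 0.102, "y": -0.208, "z": 0, "ax": 0, "ay": 0, "az": 0.02, "hand": 1},
    {"x": 0.127, "y": -0.26, "z": 0, "ax": 0, "ay": 0, "az": 0.025, "hand": 1}
  ]
}}

```text
time_s: 2.17
eef_pos: [509.4, -272.6, 291.2]
ee_rot: [0.703, 0.078, 0.703, -0.078]
force: [0.7, 0.3, 0.8]
grip_width: 1.003
```

Call:
{"fn": "carry_out", "kwargs": {
  "targets": [
    {"x": 0, "y": 0, "z": 0, "ax": 0, "ay": 0, "az": 0, "hand": 1},
    {"x": 0, "y": 0, "z": 0, "ax": 0, "ay": 0, "az": 0, "hand": 1}
  ]
}}

```text
time_s: 2.42
eef_pos: [508.6, -270.3, 291.1]
ee_rot: [0.703, 0.078, 0.703, -0.078]
force: [0.8, -0.2, -0.2]
grip_width: 0.998
```

Run:
```python
from h import *
i=viewer.camera_info("wrist"); shot("wrist","pics/w2.png")
import pickle; pickle.dump(i,open("w2.pkl","wb"))
s=ctrl.sense(); print(s["time_s"],s["eef_pos"],s["ee_rot"],s["joints"].round(2),s["force"])
```

```text
2.475 [ 508.6102239  -269.89143666  291.61707159] [ 0.70290438  0.07766845  0.70275467 -0.07764608] [-0.69  0.4   1.23  0.    1.52 -2.04] [ 0.15590601 -0.46526325  0.04247554]
```

View pics/w2.png

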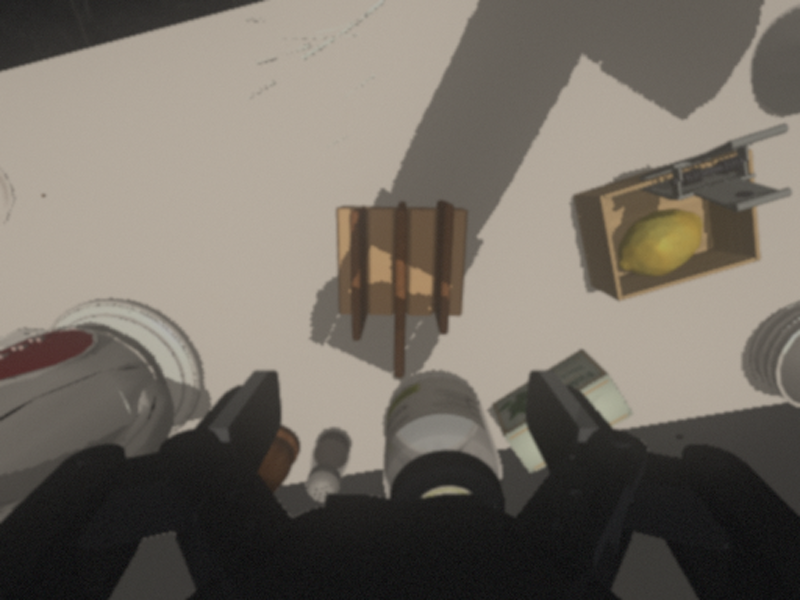

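Run:
```python
from h import *
import pickle
i=pickle.load(open("w2.pkl","rb")); k=1.5625
print(-i["R"].T@i["t"])
for p,z in [((401,204),160),((400,376),160),((338,207),50),((468,210),50),((463,315),50),((340,313),50),((359,208),95),((357,338),95),((445,202),95),((443,332),95)]: print(p,z,ray(i,p[0]/k,p[1]/k,z).round(1))
for p in [(690,183),(650,185),(745,172)]: print("clip pin?",p,ray(i,p[0]/k,p[1]/k,90).round(1))
for p in [(576,196),(751,148),(760,258),(620,298)]: print("caddy",p,ray(i,p[0]/k,p[1]/k,60).round(1))
print("TCP pix",proj(i,ctrl.sense()["eef_pos"])*k)
```

```text
[ 440.66428705 -255.22282521  433.40383039]
(401, 204) 160 [ 452.3 -259.1  160. ]
(400, 376) 160 [ 569.9 -286.5  160. ]
(338, 207) 50 [ 447.1 -316.6   50. ]
(468, 210) 50 [ 475.4 -202.9   50. ]
(463, 315) 50 [ 572.2 -225.2   50. ]
(340, 313) 50 [ 544.1 -340.9   50. ]
(359, 208) 95 [ 450.8 -293.3   95. ]
(357, 338) 95 [ 557.2 -322.3   95. ]
(445, 202) 95 [ 461.2 -225.7   95. ]
(443, 332) 95 [ 568.2 -248.4   95. ]
clip pin? (690, 183) [489.8 -32.5  90. ]
clip pin? (650, 185) [484.4 -63.6  90. ]
clip pin? (745, 172) [490.8  10.1  90. ]
caddy (576, 196) [ 483.4 -110.3   60. ]
caddy (751, 148) [476.5  38.2  60. ]
caddy (760, 258) [574.5  46.6  60. ]
caddy (620, 298) [584.5 -80.2  60. ]
TCP pix [404.54159744 377.37028452]
```

Call:
{"fn": "carry_out", "kwargs": {
  "targets": [
    {"x": 0.0025, "y": -0.003, "z": -0.05, "ax": 0, "ay": 0, "az": 0, "hand": 1},
    {"x": 0.0025, "y": -0.003, "z": -0.1, "ax": 0, "ay": 0, "az": 0, "hand": 1},
    {"x": 0.0025, "y": -0.003, "z": -0.14, "ax": 0, "ay": 0, "az": 0, "hand": 1},
    {"x": 0.0025, "y": -0.003, "z": -0.173, "ax": 0, "ay": 0, "az": 0, "hand": 1},
    {"x": 0.0025, "y": -0.003, "z": -0.173, "ax": 0, "ay": 0, "az": 0, "hand": 1}
  ]
}}

```text
time_s: 3.1
eef_pos: [510.4, -272.2, 117.3]
ee_rot: [0.702, 0.078, 0.704, -0.077]
force: [0.3, 0.2, 1.6]
grip_width: 1.003
```

Call:
{"fn": "carry_out", "kwargs": {
  "grip_force": 30,
  "targets": [
    {"x": 0, "y": 0, "z": 0, "ax": 0, "ay": 0, "az": 0, "hand": 0.2},
    {"x": 0, "y": 0, "z": 0, "ax": 0, "ay": 0, "az": 0, "hand": -0.3},
    {"x": 0, "y": 0, "z": 0, "ax": 0, "ay": 0, "az": 0, "hand": -0.5},
    {"x": 0, "y": 0, "z": 0, "ax": 0, "ay": 0, "az": 0, "hand": -1},
    {"x": 0, "y": 0, "z": 0, "ax": 0, "ay": 0, "az": 0, "hand": -1}
  ]
}}

```text
time_s: 3.72
eef_pos: [511.4, -273.9, 118.7]
ee_rot: [0.703, 0.078, 0.703, -0.078]
force: [0.4, 0.5, 2.7]
grip_width: 0.091
```

Call:
{"fn": "carry_out", "kwargs": {
  "targets": [
    {"x": 0, "y": 0, "z": 0, "ax": 0, "ay": 0, "az": 0, "hand": -1},
    {"x": 0, "y": 0, "z": 0, "ax": 0, "ay": 0, "az": 0, "hand": -1},
    {"x": 0, "y": 0, "z": 0, "ax": 0, "ay": 0, "az": 0, "hand": -1},
    {"x": 0, "y": 0, "z": 0.005, "ax": 0, "ay": 0, "az": 0, "hand": -1}
  ]
}}

```text
time_s: 4.22
eef_pos: [511.0, -273.5, 122.8]
ee_rot: [0.702, 0.078, 0.703, -0.078]
force: [0.1, 0.3, -0.4]
grip_width: 0.089
```

Call:
{"fn": "carry_out", "kwargs": {
  "targets": [
    {"x": 0, "y": 0, "z": 0.02, "ax": 0, "ay": 0, "az": 0, "hand": -1},
    {"x": 0, "y": 0, "z": 0.045, "ax": 0, "ay": 0, "az": 0, "hand": -1},
    {"x": 0, "y": 0, "z": 0.085, "ax": 0, "ay": 0, "az": 0, "hand": -1},
    {"x": 0, "y": 0, "z": 0.13, "ax": 0, "ay": 0, "az": 0, "hand": -1},
    {"x": 0, "y": 0, "z": 0.165, "ax": 0, "ay": 0, "az": 0, "hand": -1}
  ]
}}

```text
time_s: 4.85
eef_pos: [511.2, -273.7, 290.0]
ee_rot: [0.703, 0.078, 0.703, -0.078]
force: [0.6, 0.4, -1.7]
grip_width: 0.087
```

Call:
{"fn": "carry_out", "kwargs": {
  "targets": [
    {"x": 0, "y": 0.03, "z": 0, "ax": 0, "ay": 0, "az": 0.1, "hand": -1},
    {"x": 0, "y": 0.08, "z": 0, "ax": 0, "ay": 0, "az": 0.22, "hand": -1},
    {"x": 0, "y": 0.135, "z": 0, "ax": 0, "ay": 0, "az": 0.35, "hand": -1},
    {"x": 0, "y": 0.19, "z": 0, "ax": 0, "ay": 0, "az": 0.48, "hand": -1},
    {"x": 0, "y": 0.245, "z": 0, "ax": 0, "ay": 0, "az": 0.61, "hand": -1}
  ]
}}

```text
time_s: 5.48
eef_pos: [510.8, -27.0, 288.2]
ee_rot: [0.693, -0.138, 0.694, 0.138]
force: [0.3, -0.5, -0.6]
grip_width: 0.092
```

Call:
{"fn": "carry_out", "kwargs": {
  "targets": [
    {"x": 0, "y": 0.055, "z": 0, "ax": 0, "ay": 0, "az": 0.13, "hand": -1},
    {"x": 0, "y": 0.11, "z": 0, "ax": 0, "ay": 0, "az": 0.26, "hand": -1},
    {"x": 0, "y": 0.165, "z": 0, "ax": 0, "ay": 0, "az": 0.39, "hand": -1},
    {"x": 0, "y": 0.215, "z": 0, "ax": 0, "ay": 0, "az": 0.52, "hand": -1},
    {"x": 0, "y": 0.265, "z": 0, "ax": 0, "ay": 0, "az": 0.64, "hand": -1}
  ]
}}

```text
time_s: 6.1
eef_pos: [510.9, 237.9, 288.1]
ee_rot: [0.615, -0.349, 0.615, 0.349]
force: [0.8, -0.0, -1.5]
grip_width: 0.09
```

Call:
{"fn": "carry_out", "kwargs": {
  "targets": [
    {"x": 0, "y": 0.03, "z": 0, "ax": 0, "ay": 0, "az": 0.06, "hand": -1},
    {"x": 0, "y": 0.06, "z": 0, "ax": 0, "ay": 0, "az": 0.125, "hand": -1},
    {"x": 0, "y": 0.063, "z": 0, "ax": 0, "ay": 0, "az": 0.125, "hand": -1},
    {"x": 0, "y": 0.063, "z": 0, "ax": 0, "ay": 0, "az": 0.125, "hand": -1}
  ]
}}

```text
time_s: 6.6
eef_pos: [511.2, 298.7, 288.0]
ee_rot: [0.593, -0.386, 0.593, 0.385]
force: [-0.2, -0.4, -1.5]
grip_width: 0.09
```

Run:
```python
from h import *
import pickle
i=viewer.camera_info("wrist"); W=viewer.capture("wrist"); S=viewer.capture("scene")
pickle.dump(i,open("w3.pkl","wb"))
k=1.5625
cv2.imwrite("pics/w3.png",np.hstack([cv2.resize(W[:,:],(480,360),interpolation=cv2.INTER_AREA),cv2.resize(S[80:260,100:260],(320,360),interpolation=cv2.INTER_CUBIC)]))
cv2.imwrite("pics/w3full.png",W)
s=ctrl.sense(); print(s["time_s"],s["eef_pos"],s["ee_rot"],s["joints"].round(2),s["force"],s["grip_width"])
```

```text
6.7 [511.42457892 298.28488073 288.31770988] [ 0.59279412 -0.38539363  0.59299321  0.38526088] [ 0.33  0.44  1.18 -0.    1.53 -2.39] [ 0.49868414  0.44333928 -1.12839095] 0.08893738385234853
```

View pics/w3.png

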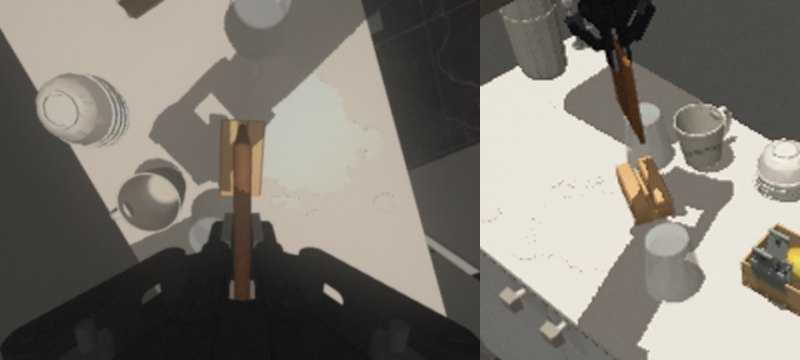

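Run:
```python
import cv2
W=cv2.imread("pics/w3full.png"); c=W[115:215,200:330]
cv2.imwrite("pics/w3c.png",cv2.resize(c,None,fx=6,fy=6,interpolation=cv2.INTER_CUBIC))
```

```text
(no output)
```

View pics/w3c.png

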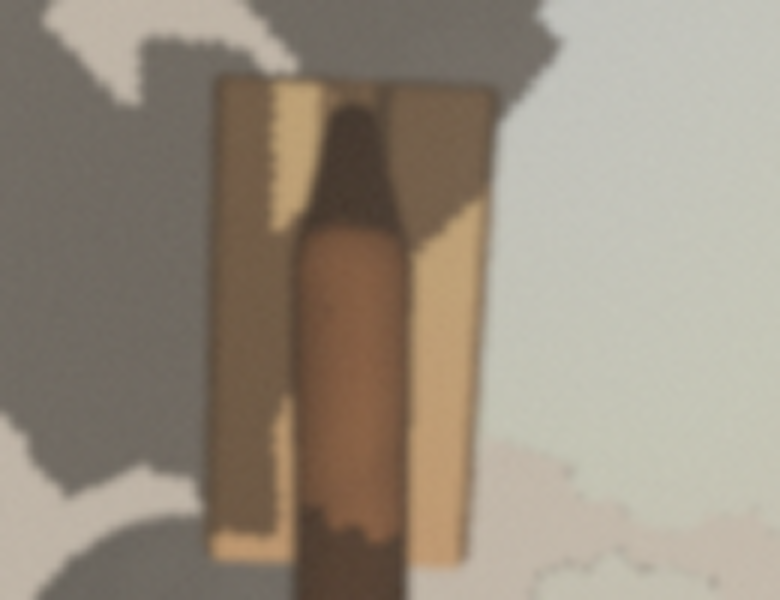

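Run:
```python
from h import *
import pickle
i=pickle.load(open("w3.pkl","rb"))
n=lambda p:(200+p[0]/6-.4,115+p[1]/6-.4)
P=[ray(i,*n(p),42) for p in [(215,84),(495,90),(465,563),(210,560)]]
print(np.round(P,1)); c=np.mean(P,0); d=(P[0]+P[1]-P[2]-P[3]); print("centre",c.round(1),"ang",np.degrees(np.arctan2(d[1],d[0])), np.linalg.norm(d)/2, np.linalg.norm(P[0]+P[3]-P[1]-P[2])/2)
for a,b in ((0,3),(1,2)): e=P[a]-P[b];print(np.degrees(np.arctan2(e[1],e[0])),np.linalg.norm(e))
ex=-d/np.linalg.norm(d);ey=np.array([-ex[1],ex[0],0])
f=lambda q:((q-c)@ex, (q-c)@ey)
print("slot near",f(ray(i,*n((353,88)),42)))
print("board bot near",f(ray(i,*n((355,106)),180)),ray(i,*n((355,106)),180))
print("board top near",f(ray(i,*n((351,226)),330)),ray(i,*n((351,226)),330))
print("tcp",f(ctrl.sense()["eef_pos"]))
print("cam",f(-i["R"].T@i["t"]))
w,x,y,z=ctrl.sense()["ee_rot"];print("tool y yaw",np.degrees(np.arctan2(1-2*(x*x+z*z),2*(x*y-w*z))))
```

```text
[[518.  235.2  42. ]
 [458.  263.3  42. ]
 [510.4 369.6  42. ]
 [570.  342.2  42. ]]
centre [514.1 302.6  42. ] ang -116.07205503414154 118.73512812726698 65.94302156698514
-115.89556822423262 118.99700690989786
-116.24932038276971 118.47438088952453
slot near (np.float64(-59.11965274746472), np.float64(-0.4835346767906188))
board bot near (np.float64(-61.93638569603968), np.float64(-0.6756474035264617)) [487.44760214 246.65139712 180.        ]
board top near (np.float64(-62.161756415200855), np.float64(-1.5424494906873072)) [488.12714953 246.06799917 330.        ]
tcp (np.float64(-5.019111809058478), np.float64(0.48019796228120093))
cam (np.float64(-74.54907612514182), np.float64(-2.1688082862622373))
tool y yaw 156.04044858279582
```

Call:
{"fn": "carry_out", "kwargs": {
  "targets": [
    {"x": 0.0033, "y": 0.004, "z": 0, "ax": 0, "ay": 0, "az": -0.036, "hand": -1},
    {"x": 0.0033, "y": 0.004, "z": -0.05, "ax": 0, "ay": 0, "az": -0.036, "hand": -1},
    {"x": 0.0033, "y": 0.004, "z": -0.1, "ax": 0, "ay": 0, "az": -0.036, "hand": -1},
    {"x": 0.0033, "y": 0.004, "z": -0.125, "ax": 0, "ay": 0, "az": -0.036, "hand": -1},
    {"x": 0.0033, "y": 0.004, "z": -0.132, "ax": 0, "ay": 0, "az": -0.036, "hand": -1}
  ]
}}

```text
time_s: 7.32
eef_pos: [514.3, 302.3, 155.1]
ee_rot: [0.599, -0.375, 0.601, 0.375]
force: [-0.3, -0.1, -1.7]
grip_width: 0.094
```

Call:
{"fn": "carry_out", "kwargs": {
  "targets": [
    {"x": 0, "y": 0, "z": -0.004, "ax": 0, "ay": 0, "az": 0, "hand": -1},
    {"x": 0, "y": 0, "z": -0.008, "ax": 0, "ay": 0, "az": 0, "hand": -1},
    {"x": 0, "y": 0, "z": -0.013, "ax": 0, "ay": 0, "az": 0, "hand": -1},
    {"x": 0, "y": 0, "z": -0.018, "ax": 0, "ay": 0, "az": 0, "hand": -1}
  ]
}}

```text
time_s: 7.82
eef_pos: [514.6, 303.2, 138.3]
ee_rot: [0.6, -0.375, 0.599, 0.375]
force: [-0.5, 1.0, -1.6]
grip_width: 0.087
```

Call:
{"fn": "carry_out", "kwargs": {
  "targets": [
    {"x": 0, "y": 0, "z": -0.006, "ax": 0, "ay": 0, "az": 0, "hand": -1},
    {"x": 0, "y": 0, "z": -0.012, "ax": 0, "ay": 0, "az": 0, "hand": -1},
    {"x": 0, "y": 0, "z": -0.016, "ax": 0, "ay": 0, "az": 0, "hand": -1},
    {"x": 0, "y": 0, "z": -0.018, "ax": 0, "ay": 0, "az": 0, "hand": -1},
    {"x": 0, "y": 0, "z": -0.018, "ax": 0, "ay": 0, "az": 0, "hand": -1}
  ]
}}

```text
time_s: 8.45
eef_pos: [514.6, 303.2, 120.3]
ee_rot: [0.599, -0.375, 0.599, 0.375]
force: [-0.2, -0.6, -1.2]
grip_width: 0.091
```

Call:
{"fn": "carry_out", "kwargs": {
  "targets": [
    {"x": 0, "y": 0, "z": -0.001, "ax": 0, "ay": 0, "az": 0, "hand": -1},
    {"x": 0, "y": 0, "z": -0.002, "ax": 0, "ay": 0, "az": 0, "hand": -1},
    {"x": 0, "y": 0, "z": -0.0025, "ax": 0, "ay": 0, "az": 0, "hand": -1},
    {"x": 0, "y": 0, "z": -0.0025, "ax": 0, "ay": 0, "az": 0, "hand": -1}
  ]
}}

```text
time_s: 8.95
eef_pos: [514.8, 303.2, 118.7]
ee_rot: [0.6, -0.375, 0.599, 0.375]
force: [-2.1, -0.8, 5.3]
grip_width: 0.088
```

Call:
{"fn": "carry_out", "kwargs": {
  "grip_force": 20,
  "targets": [
    {"x": 0, "y": 0, "z": 0, "ax": 0, "ay": 0, "az": 0, "hand": -0.7},
    {"x": 0, "y": 0, "z": 0, "ax": 0, "ay": 0, "az": 0, "hand": -0.5},
    {"x": 0, "y": 0, "z": 0, "ax": 0, "ay": 0, "az": 0, "hand": 0},
    {"x": 0, "y": 0, "z": 0, "ax": 0, "ay": 0, "az": 0, "hand": 0.5},
    {"x": 0, "y": 0, "z": 0, "ax": 0, "ay": 0, "az": 0, "hand": 1}
  ]
}}

```text
time_s: 9.57
eef_pos: [514.6, 303.2, 117.8]
ee_rot: [0.599, -0.375, 0.599, 0.375]
force: [0.1, -0.3, -0.3]
grip_width: 0.872
```

Call:
{"fn": "carry_out", "kwargs": {
  "targets": [
    {"x": 0, "y": 0, "z": 0, "ax": 0, "ay": 0, "az": 0, "hand": 1},
    {"x": 0, "y": 0, "z": 0.04, "ax": 0, "ay": 0, "az": 0, "hand": 1},
    {"x": 0, "y": 0, "z": 0.09, "ax": 0, "ay": 0, "az": 0, "hand": 1},
    {"x": 0, "y": 0, "z": 0.15, "ax": 0, "ay": 0, "az": 0, "hand": 1},
    {"x": 0, "y": 0, "z": 0.18, "ax": 0, "ay": 0, "az": 0, "hand": 1}
  ]
}}

```text
time_s: 10.2
eef_pos: [514.9, 303.4, 301.4]
ee_rot: [0.601, -0.375, 0.598, 0.375]
force: [0.3, 0.4, 0.1]
grip_width: 0.997
```

Run:
```python
from h import *
import pickle
i=viewer.camera_info("wrist"); W=viewer.capture("wrist"); S=viewer.capture("scene")
pickle.dump(i,open("w4.pkl","wb")); cv2.imwrite("pics/w4full.png",W)
s=ctrl.sense(); print(s["time_s"],s["eef_pos"],s["ee_rot"],s["force"],s["grip_width"])
a=cv2.resize(W[100:300,180:340],(480,600),interpolation=cv2.INTER_CUBIC)
b=cv2.resize(S[95:215,140:204],(320,600),interpolation=cv2.INTER_CUBIC)
cv2.imwrite("pics/w4.png",np.hstack([a,b]))
```

```text
10.3 [515.32859125 303.55026515 301.52940662] [ 0.60173679 -0.37561633  0.59708785  0.3745815 ] [-0.58202557  0.24940697  0.57305416] 0.9981631835264367
```

View pics/w4.png

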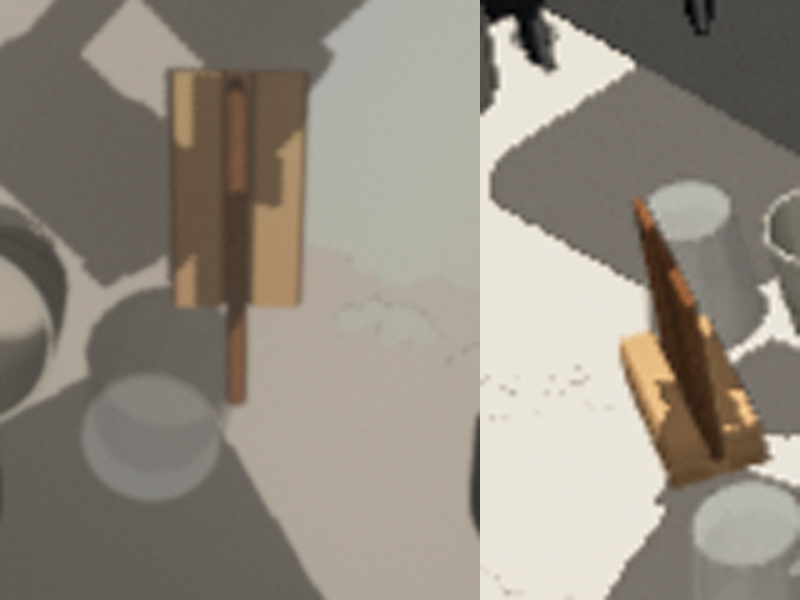

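Call:
{"fn": "carry_out", "kwargs": {
  "targets": [
    {"x": 0, "y": -0.02, "z": 0, "ax": 0, "ay": 0, "az": -0.165, "hand": 1},
    {"x": 0, "y": -0.04, "z": 0, "ax": 0, "ay": 0, "az": -0.33, "hand": 1},
    {"x": 0, "y": -0.06, "z": 0, "ax": 0, "ay": 0, "az": -0.495, "hand": 1},
    {"x": 0, "y": -0.08, "z": 0, "ax": 0, "ay": 0, "az": -0.66, "hand": 1},
    {"x": 0, "y": -0.1, "z": 0, "ax": 0, "ay": 0, "az": -0.825, "hand": 1}
  ]
}}

```text
time_s: 10.92
eef_pos: [514.2, 202.5, 296.5]
ee_rot: [0.699, -0.101, 0.701, 0.101]
force: [0.2, 0.3, 0.3]
grip_width: 1.001
```

Call:
{"fn": "carry_out", "kwargs": {
  "targets": [
    {"x": -0.003, "y": -0.02, "z": 0, "ax": 0, "ay": 0, "az": -0.165, "hand": 1},
    {"x": -0.006, "y": -0.04, "z": 0, "ax": 0, "ay": 0, "az": -0.33, "hand": 1},
    {"x": -0.01, "y": -0.06, "z": 0, "ax": 0, "ay": 0, "az": -0.495, "hand": 1},
    {"x": -0.014, "y": -0.08, "z": 0, "ax": 0, "ay": 0, "az": -0.66, "hand": 1},
    {"x": -0.018, "y": -0.1, "z": 0, "ax": 0, "ay": 0, "az": -0.825, "hand": 1}
  ]
}}

```text
time_s: 11.55
eef_pos: [496.1, 102.6, 296.6]
ee_rot: [0.681, 0.187, 0.682, -0.188]
force: [0.2, 0.7, -0.3]
grip_width: 0.997
```

Call:
{"fn": "carry_out", "kwargs": {
  "targets": [
    {"x": -0.003, "y": -0.025, "z": 0, "ax": 0, "ay": 0, "az": -0.165, "hand": 1},
    {"x": -0.006, "y": -0.05, "z": 0, "ax": 0, "ay": 0, "az": -0.33, "hand": 1},
    {"x": -0.009, "y": -0.08, "z": -0.01, "ax": 0, "ay": 0, "az": -0.495, "hand": 1},
    {"x": -0.012, "y": -0.11, "z": -0.02, "ax": 0, "ay": 0, "az": -0.66, "hand": 1},
    {"x": -0.015, "y": -0.128, "z": -0.03, "ax": 0, "ay": 0, "az": -0.825, "hand": 1}
  ]
}}

```text
time_s: 12.18
eef_pos: [481.0, -25.9, 266.3]
ee_rot: [0.549, 0.445, 0.55, -0.446]
force: [1.4, 0.4, -1.0]
grip_width: 1.002
```

Call:
{"fn": "carry_out", "kwargs": {
  "targets": [
    {"x": 0, "y": 0, "z": 0, "ax": 0, "ay": 0, "az": -0.135, "hand": 1},
    {"x": 0, "y": 0, "z": 0, "ax": 0, "ay": 0, "az": -0.135, "hand": 1},
    {"x": 0, "y": 0, "z": 0, "ax": 0, "ay": 0, "az": -0.135, "hand": 1}
  ]
}}

```text
time_s: 12.55
eef_pos: [481.4, -24.6, 267.4]
ee_rot: [0.52, 0.479, 0.52, -0.479]
force: [-0.4, 0.0, 1.1]
grip_width: 1.0
```

Run:
```python
from h import *
import pickle
i=viewer.camera_info("wrist"); W=viewer.capture("wrist")
pickle.dump(i,open("w5.pkl","wb")); cv2.imwrite("pics/w5full.png",W)
s=ctrl.sense(); print(s["time_s"],s["eef_pos"],s["ee_rot"],s["joints"].round(2),s["grip_width"])
print(proj(i,[482,-25,90]))
cv2.imwrite("pics/w5.png",cv2.resize(W[60:300,116:396],(700,600),interpolation=cv2.INTER_CUBIC))
j=pickle.load(open("w4.pkl","rb"))
a,b=[ray(j,180+p[0]/3,100+p[1]/3,160) for p in [(236,86),(236,403)]]
d=b-a;print("board top",a,b,(a+b)/2,np.degrees(np.arctan2(d[1],d[0])),np.linalg.norm(d))
```

```text
12.6 [481.50115877 -24.51778111 267.54420012] [ 0.51984033  0.47917613  0.52007896 -0.4792433 ] [-0.29  0.19  1.56  0.    1.39 -0.38] 0.9976828529584711
[258.3625067  177.05031373]
board top [489.11308042 250.71887066 160.        ] [541.23437634 358.02118639 160.        ] [515.17372838 304.37002852 160.        ] 64.0921836749659 119.29130918883716
```

View pics/w5.png

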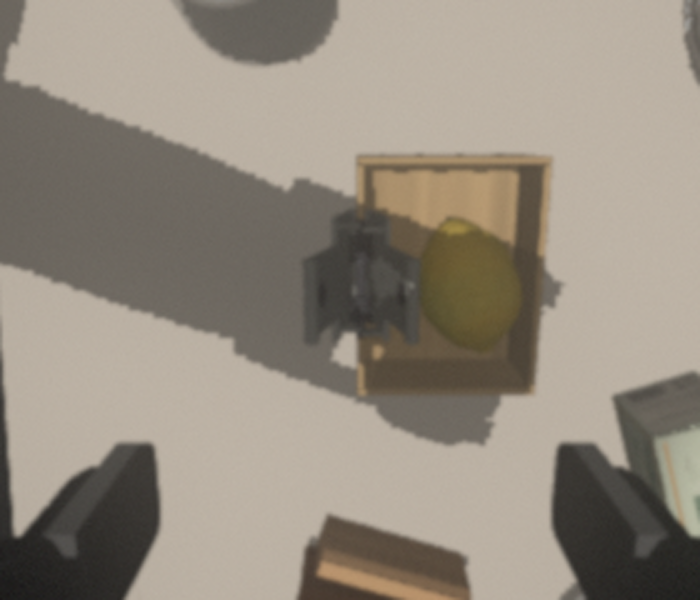

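Run:
```python
from h import *
import pickle
i=pickle.load(open("w5.pkl","rb"))
n=lambda p:(116+p[0]/2.5-.3,60+p[1]/2.5-.3)
for p,z in [((306,262),141),((307,343),141),((419,262),141),((417,343),141),((362,302),141)]: print(p,ray(i,*n(p),z).round(1))
P=[ray(i,*n(p),60) for p in [(358,157),(551,158),(534,392),(360,393)]];print(np.round(P,1),np.mean(P,0))
d=P[3]-P[0];print(np.degrees(np.arctan2(d[1],d[0]))); d=P[1]-P[0]+P[2]-P[3];print(np.degrees(np.arctan2(d[1],d[0])))
w,x,y,z=ctrl.sense()["ee_rot"];print("tool y yaw",np.degrees(np.arctan2(1-2*(x*x+z*z),2*(x*y-w*z))))
```

```text
(306, 262) [459.4  -2.5 141. ]
(307, 343) [461.9 -36.9 141. ]
(419, 262) [505.3   1.3 141. ]
(417, 343) [508.2 -33.1 141. ]
(362, 302) [483.6 -17.3 141. ]
[[477.4  39.1  60. ]
 [575.2  46.6  60. ]
 [586.3 -79.8  60. ]
 [489.1 -88.4  60. ]] [532.02645888 -20.6296402   60.        ]
-84.77003186855698
4.713148683305382
tool y yaw 4.670893037351263
```

Call:
{"fn": "carry_out", "kwargs": {
  "targets": [
    {"x": 0.0025, "y": 0.007, "z": 0, "ax": 0, "ay": 0, "az": 0, "hand": 1},
    {"x": 0.0025, "y": 0.007, "z": -0.06, "ax": 0, "ay": 0, "az": 0, "hand": 1},
    {"x": 0.0025, "y": 0.007, "z": -0.115, "ax": 0, "ay": 0, "az": 0, "hand": 1},
    {"x": 0.0025, "y": 0.007, "z": -0.15, "ax": 0, "ay": 0, "az": 0, "hand": 1},
    {"x": 0.0025, "y": 0.007, "z": -0.164, "ax": 0, "ay": 0, "az": 0, "hand": 1}
  ]
}}

```text
time_s: 13.22
eef_pos: [483.5, -17.2, 102.3]
ee_rot: [0.519, 0.479, 0.52, -0.48]
force: [0.5, -0.1, -0.5]
grip_width: 0.996
```

Call:
{"fn": "carry_out", "kwargs": {
  "grip_force": 40,
  "targets": [
    {"x": 0, "y": 0, "z": 0, "ax": 0, "ay": 0, "az": 0, "hand": 0.5},
    {"x": 0, "y": 0, "z": 0, "ax": 0, "ay": 0, "az": 0, "hand": 0.25},
    {"x": 0, "y": 0, "z": 0, "ax": 0, "ay": 0, "az": 0, "hand": 0.1},
    {"x": 0, "y": 0, "z": 0, "ax": 0, "ay": 0, "az": 0, "hand": 0.1},
    {"x": 0, "y": 0, "z": 0, "ax": 0, "ay": 0, "az": 0, "hand": 0}
  ]
}}

```text
time_s: 13.85
eef_pos: [484.1, -17.8, 104.0]
ee_rot: [0.519, 0.48, 0.519, -0.48]
force: [-0.9, -0.3, -0.7]
grip_width: 0.503
```

Call:
{"fn": "carry_out", "kwargs": {
  "targets": [
    {"x": 0, "y": 0, "z": 0, "ax": 0, "ay": 0, "az": 0, "hand": -0.15},
    {"x": 0, "y": 0, "z": 0, "ax": 0, "ay": 0, "az": 0, "hand": -0.3},
    {"x": 0, "y": 0, "z": 0, "ax": 0, "ay": 0, "az": 0, "hand": -0.5},
    {"x": 0, "y": 0, "z": 0, "ax": 0, "ay": 0, "az": 0, "hand": -1},
    {"x": 0, "y": 0, "z": 0, "ax": 0, "ay": 0, "az": 0, "hand": -1}
  ]
}}

```text
time_s: 14.48
eef_pos: [484.0, -17.8, 103.8]
ee_rot: [0.519, 0.48, 0.519, -0.48]
force: [0.0, -0.7, -0.6]
grip_width: 0.263
```

Call:
{"fn": "carry_out", "kwargs": {
  "targets": [
    {"x": 0, "y": 0, "z": 0, "ax": 0, "ay": 0, "az": 0, "hand": -1},
    {"x": 0, "y": 0, "z": 0, "ax": 0, "ay": 0, "az": 0, "hand": -1},
    {"x": 0, "y": 0, "z": 0, "ax": 0, "ay": 0, "az": 0, "hand": -1},
    {"x": 0, "y": 0, "z": 0, "ax": 0, "ay": 0, "az": 0, "hand": -1}
  ]
}}

```text
time_s: 14.98
eef_pos: [484.1, -17.8, 103.8]
ee_rot: [0.519, 0.48, 0.519, -0.48]
force: [-0.6, -0.3, -0.2]
grip_width: 0.259
```

Call:
{"fn": "carry_out", "kwargs": {
  "targets": [
    {"x": 0, "y": 0, "z": 0.01, "ax": 0, "ay": 0, "az": 0, "hand": -1},
    {"x": 0, "y": 0, "z": 0.03, "ax": 0, "ay": 0, "az": 0, "hand": -1},
    {"x": 0, "y": 0, "z": 0.06, "ax": 0, "ay": 0, "az": 0, "hand": -1},
    {"x": 0, "y": 0, "z": 0.11, "ax": 0, "ay": 0, "az": 0, "hand": -1},
    {"x": 0, "y": 0, "z": 0.16, "ax": 0, "ay": 0, "az": 0, "hand": -1}
  ]
}}

```text
time_s: 15.6
eef_pos: [483.8, -17.7, 266.1]
ee_rot: [0.52, 0.48, 0.519, -0.48]
force: [0.1, -0.4, -0.5]
grip_width: 0.256
```

Call:
{"fn": "carry_out", "kwargs": {
  "targets": [
    {"x": 0, "y": 0, "z": 0, "ax": 0, "ay": 0, "az": 0, "hand": -1},
    {"x": 0, "y": 0, "z": 0, "ax": 0, "ay": 0, "az": 0, "hand": -1}
  ]
}}

```text
time_s: 15.85
eef_pos: [483.7, -17.7, 263.3]
ee_rot: [0.519, 0.48, 0.52, -0.48]
force: [-0.6, 0.1, -0.6]
grip_width: 0.259
```

Run:
```python
from h import *
import pickle
i=viewer.camera_info("wrist"); W=viewer.capture("wrist");S=viewer.capture("scene")
s=ctrl.sense(); print(s["time_s"],s["eef_pos"],s["ee_rot"],s["force"],s["grip_width"])
p=s["eef_pos"]; q=proj(viewer.camera_info("scene"),p); print("tcp scene",q,"wrist",proj(i,p), "pin exp scene",proj(viewer.camera_info("scene"),p-[0,0,14]),"wrist",proj(i,p-[0,0,14]))
pickle.dump((i,viewer.camera_info("scene"),p),open("w6.pkl","wb"))
x,y=int(q[0])-40,int(q[1])-50; print(x,y)
a=cv2.resize(W[130:330,180:340],(480,600),interpolation=cv2.INTER_CUBIC)
b=cv2.resize(S[y:y+120,x:x+64],(320,600),interpolation=cv2.INTER_CUBIC)
cv2.imwrite("pics/w6.png",np.hstack([a,b]))
```

```text
15.95 [483.57375598 -17.66674983 262.67605326] [ 0.51860774  0.47950256  0.52008146 -0.48024846] [ 0.64909089 -0.0552016   0.0422629 ] 0.2608944245104687
tcp scene [245.29187845 170.71566063] wrist [257.45116333 240.78761019] pin exp scene [245.32409401 174.43855144] wrist [257.52038223 231.03665725]
205 120
```

View pics/w6.png

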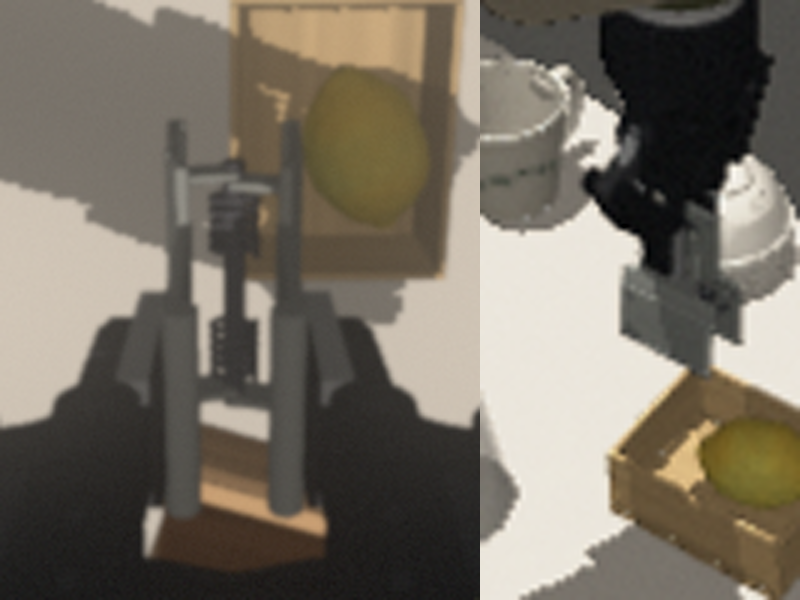

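Run:
```python
from h import *
import pickle
i,S,p=pickle.load(open("w6.pkl","rb"))
a=np.radians(4.67); ey=np.array([np.cos(a),np.sin(a),0]); ex=np.array([ey[1],-ey[0],0])
def onplane(cam,u,v,off): # plane through clip centre shifted off along ey -> (along ex, z rel tcp)
    R,t=cam["R"],cam["t"];c=-R.T@t;d=R.T@np.array([(u-cam["cx"])/cam["fx"],(v-cam["cy"])/cam["fy"],1])
    q=c+d*(((p+off*ey)-c)@ey)/(d@ey); return ((q-p)@ex).round(1),(q-p)[2].round(1)
for off in(-14,-17): print([onplane(S,205+(x-480)/5-.4,120+y/5-.4,off) for x,y in [(622,337),(712,377),(622,265)]])
print("handle L",[onplane(i,180+x/3-.3,130+y/3-.3,-11) for x,y in [(182,305),(182,515)]])
print("handle R",[onplane(i,180+x/3-.3,130+y/3-.3,11) for x,y in [(287,305),(287,515)]])
def f(z):return [(180*0+3*(proj(i,p+o*ey+e*ex+[0,0,z])-[180,130])).round() for o in(-11,11) for e in(-18,18)]
for z in(25,32,37,42):print(z,f(z))
for z in (-50,-55,-60):print(z,[(5*(proj(S,p-16*ey+e*ex+[0,0,z])-[205,120])+[480,0]).round() for e in(-30,30)])
```

```text
[(np.float64(-33.0), np.float64(-71.3)), (np.float64(28.3), np.float64(-66.2)), (np.float64(-30.7), np.float64(-12.9))]
[(np.float64(-30.7), np.float64(-67.2)), (np.float64(30.3), np.float64(-62.1)), (np.float64(-28.4), np.float64(-9.1))]
handle L [(np.float64(0.3), np.float64(-14.3)), (np.float64(42.4), np.float64(-0.6))]
handle R [(np.float64(-2.5), np.float64(-7.9)), (np.float64(40.0), np.float64(2.6))]
25 [array([163., 299.]), array([168., 492.]), array([300., 299.]), array([296., 492.])]
32 [array([159., 318.]), array([165., 520.]), array([304., 318.]), array([299., 519.])]
37 [array([156., 333.]), array([162., 541.]), array([307., 333.]), array([302., 541.])]
42 [array([152., 349.]), array([160., 564.]), array([310., 349.]), array([304., 564.])]
-50 [array([621., 313.]), array([711., 359.])]
-55 [array([621., 319.]), array([711., 365.])]
-60 [array([622., 326.]), array([711., 371.])]
```

Call:
{"fn": "carry_out", "kwargs": {
  "targets": [
    {"x": 0.003, "y": 0.025, "z": 0.002, "ax": 0, "ay": 0, "az": -0.05, "hand": -1},
    {"x": 0.007, "y": 0.065, "z": 0.004, "ax": 0, "ay": 0, "az": -0.12, "hand": -1},
    {"x": 0.011, "y": 0.11, "z": 0.006, "ax": 0, "ay": 0, "az": -0.19, "hand": -1},
    {"x": 0.015, "y": 0.155, "z": 0.008, "ax": 0, "ay": 0, "az": -0.26, "hand": -1},
    {"x": 0.02, "y": 0.2, "z": 0.01, "ax": 0, "ay": 0, "az": -0.33, "hand": -1}
  ]
}}

```text
time_s: 16.58
eef_pos: [503.7, 183.7, 272.8]
ee_rot: [-0.432, -0.559, -0.433, 0.56]
force: [0.2, -0.3, -1.0]
grip_width: 0.263
```

Call:
{"fn": "carry_out", "kwargs": {
  "targets": [
    {"x": 0.004, "y": 0.045, "z": 0, "ax": 0, "ay": 0, "az": -0.07, "hand": -1},
    {"x": 0.008, "y": 0.085, "z": 0, "ax": 0, "ay": 0, "az": -0.14, "hand": -1},
    {"x": 0.011, "y": 0.112, "z": 0, "ax": 0, "ay": 0, "az": -0.19, "hand": -1},
    {"x": 0.0115, "y": 0.122, "z": 0, "ax": 0, "ay": 0, "az": -0.204, "hand": -1},
    {"x": 0.0115, "y": 0.122, "z": 0, "ax": 0, "ay": 0, "az": -0.204, "hand": -1}
  ]
}}

```text
time_s: 17.2
eef_pos: [515.4, 304.0, 273.1]
ee_rot: [-0.375, -0.599, -0.375, 0.6]
force: [0.5, -0.3, -0.3]
grip_width: 0.26
```

Call:
{"fn": "carry_out", "kwargs": {
  "targets": [
    {"x": 0, "y": 0, "z": -0.015, "ax": 0, "ay": 0, "az": 0, "hand": -1},
    {"x": 0, "y": 0, "z": -0.03, "ax": 0, "ay": 0, "az": 0, "hand": -1},
    {"x": 0, "y": 0, "z": -0.037, "ax": 0, "ay": 0, "az": 0, "hand": -1},
    {"x": 0, "y": 0, "z": -0.037, "ax": 0, "ay": 0, "az": 0, "hand": -1}
  ]
}}

```text
time_s: 17.7
eef_pos: [515.4, 303.9, 236.2]
ee_rot: [-0.374, -0.6, -0.374, 0.6]
force: [0.1, 0.5, -0.3]
grip_width: 0.262
```

Run:
```python
from h import *
import pickle
i=viewer.camera_info("wrist"); W=viewer.capture("wrist");Sc=viewer.camera_info("scene");S=viewer.capture("scene");T=viewer.capture("top")
s=ctrl.sense(); p=s["eef_pos"]; w,x,y,z=s["ee_rot"]
print(s["time_s"],p,s["force"],s["grip_width"],"yaw",np.degrees(np.arctan2(1-2*(x*x+z*z),2*(x*y-w*z))))
q=proj(Sc,p);X,Y=int(q[0])-30,int(q[1])-45;print(X,Y)
pickle.dump((i,Sc,p),open("w7.pkl","wb"))
cv2.imwrite("pics/w7f.png",W);cv2.imwrite("pics/s7f.png",S)
a=cv2.resize(W[130:330,180:340],(480,600),interpolation=cv2.INTER_CUBIC)
b=cv2.resize(S[Y:Y+120,X:X+64],(320,600),interpolation=cv2.INTER_CUBIC)
cv2.imwrite("pics/w7.png",np.hstack([a,b]))
```

```text
17.85 [515.75587788 304.25482014 237.31113558] [ 0.10665294 -0.24767616 -0.44987507] 0.26352336407202537 yaw -26.069937397686868
142 80
```

View pics/w7.png

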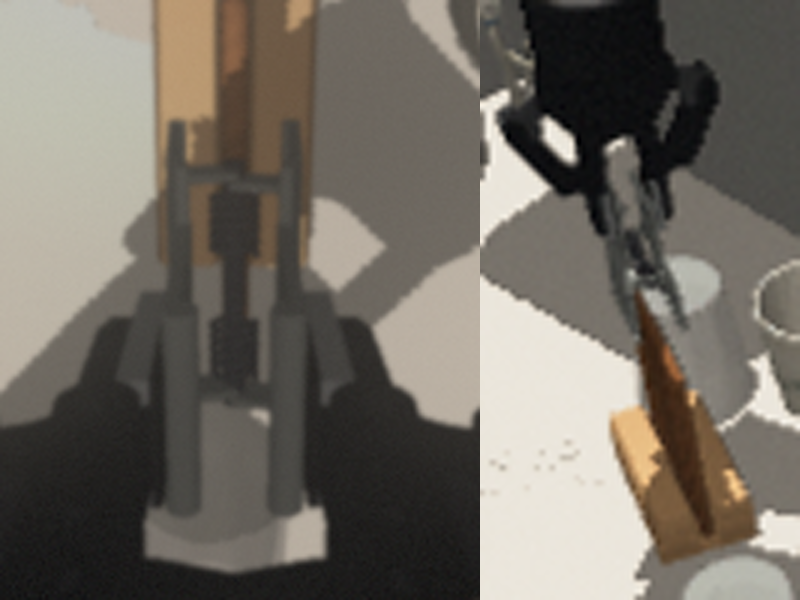

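Call:
{"fn": "carry_out", "kwargs": {
  "targets": [
    {"x": 0, "y": 0, "z": -0.006, "ax": 0, "ay": 0, "az": 0, "hand": -1},
    {"x": 0, "y": 0, "z": -0.012, "ax": 0, "ay": 0, "az": 0, "hand": -1},
    {"x": 0, "y": 0, "z": -0.018, "ax": 0, "ay": 0, "az": 0, "hand": -1},
    {"x": 0, "y": 0, "z": -0.018, "ax": 0, "ay": 0, "az": 0, "hand": -1}
  ]
}}

```text
time_s: 18.35
eef_pos: [515.3, 304.2, 218.1]
ee_rot: [-0.374, -0.599, -0.374, 0.6]
force: [0.1, 0.8, -0.2]
grip_width: 0.262
```

Call:
{"fn": "carry_out", "kwargs": {
  "targets": [
    {"x": 0, "y": 0, "z": -0.005, "ax": 0, "ay": 0, "az": 0, "hand": -1},
    {"x": 0, "y": 0, "z": -0.01, "ax": 0, "ay": 0, "az": 0, "hand": -1},
    {"x": 0, "y": 0, "z": -0.0125, "ax": 0, "ay": 0, "az": 0, "hand": -1},
    {"x": 0, "y": 0, "z": -0.0125, "ax": 0, "ay": 0, "az": 0, "hand": -1},
    {"x": 0, "y": 0, "z": -0.0125, "ax": 0, "ay": 0, "az": 0, "hand": -1}
  ]
}}

```text
time_s: 18.98
eef_pos: [515.6, 304.2, 206.5]
ee_rot: [0.374, 0.6, 0.374, -0.6]
force: [-0.1, -0.1, -0.4]
grip_width: 0.262
```

Run:
```python
from h import *
W=viewer.capture("wrist");S=viewer.capture("scene")
s=ctrl.sense(); p=s["eef_pos"];print(s["time_s"],p,s["force"],s["grip_width"],np.abs(s["dq"]).max())
cv2.imwrite("pics/w8f.png",W)
i=viewer.camera_info("wrist")
# predicted vs seen: near end of board (dark/brown band) columns in a row of the wrist picture below the clip
A=cv2.imread("pics/w7f.png")
for nm,I in (("before",A),("now",W)):
    for r in (135,145,155,165): print(nm,r,"".join("%4d"%v for v in I[r,235:285,2][::2]))
S0=cv2.imread("pics/s7f.png"); d=cv2.absdiff(S0,S).max(2)
Sc=viewer.camera_info("scene");b=proj(Sc,[489.1,250.7,160]);f=proj(Sc,[489.5,251,42]);print("board near corner px",b,f)
for r in range(int(b[1])+4,int(f[1]),6):
    print(r,"max diff near board",d[r,int(b[0])-10:int(b[0])+12].max())
```

```text
19.075 [515.63464499 304.24387004 206.47635965] [-0.17762862  0.78828733 -0.1686573 ] 0.26077371002631927 0.0013827987522842227
before 135  185 188 186 187 186 187 186 183 141  98 122 132 129 110  91 102 109 111 110 110 136 181 181 159 123
before 145  187 186 187 187 186 186 187 184 141 100 124 135 129 114  89 102 112 110 110 109 111 108 109 109  97
before 155  186 188 187 187 186 187 185 185 144 100 103  89  86  83  83 104 110 109 109 108 109 110 108 108  96
before 165  187 188 186 186 184 186 185 185 141  90  82  85  85  82  86 105 108 109 109 108 108 110 108 107  93
now 135  185 184 185 186 184 184 185 176 109 112 129 129 123 109  88  96 107 108 110 109 109 138 175 145 118
now 145  187 186 186 185 185 185 185 175 113 112 133 136 127 111  88 100 110 108 109 107 107 108 108 108 109
now 155  185 185 184 185 183 184 186 175 111  98  98  90  86  83  80  97 108 108 108 108 107 106 108 107 107
now 165  186 186 185 184 185 184 185 176 109  84  86  88  86  81  81  99 109 109 108 107 108 106 108 107 105
board near corner px [181.89543186 155.54181443] [186.65223147 180.99869219]
159 max diff near board 75
165 max diff near board 87
171 max diff near board 77
177 max diff near board 65
```

Call:
{"fn": "carry_out", "kwargs": {
  "targets": [
    {"x": 0, "y": 0, "z": -0.0015, "ax": 0, "ay": 0, "az": 0, "hand": -1},
    {"x": 0, "y": 0, "z": -0.003, "ax": 0, "ay": 0, "az": 0, "hand": -1},
    {"x": 0, "y": 0, "z": -0.003, "ax": 0, "ay": 0, "az": 0, "hand": -1},
    {"x": 0, "y": 0, "z": -0.003, "ax": 0, "ay": 0, "az": 0, "hand": -1},
    {"x": 0, "y": 0, "z": -0.003, "ax": 0, "ay": 0, "az": 0, "hand": -1}
  ]
}}

```text
time_s: 19.7
eef_pos: [515.6, 304.2, 203.3]
ee_rot: [0.374, 0.6, 0.374, -0.6]
force: [0.4, 0.0, -0.4]
grip_width: 0.265
```

Run:
```python
from h import *
W=viewer.capture("wrist");B=cv2.imread("pics/w8f.png")
for r in (145,165): print(r,"".join("%4d"%v for v in W[r,235:285,2][::2]))
# clip fixed in the hand? compare the handle region with the pictures before the descent
A=cv2.imread("pics/w7f.png");g=lambda I:cv2.cvtColor(I,cv2.COLOR_BGR2GRAY)[232:302,232:282]
t=g(A)
print("handle shift",cv2.phaseCorrelate(np.float32(t),np.float32(g(W))))
f=[ctrl.sense()]; s=f[0]; print(s["time_s"],s["eef_pos"],s["force"],s["wrist_torque"],s["grip_width"])
```

```text
145  185 185 185 184 185 184 184 176 111 110 132 136 130 112  88  96 109 109 108 109 108 108 109 108 108
165  184 185 186 184 185 184 184 176 108  83  85  86  85  83  80  98 108 108 107 109 107 109 107 107 107
handle shift ((-0.2787827307573245, 0.3531660123224398), 0.4536749193403456)
19.75 [515.573209   304.23635307 203.33691714] [ 0.14631706  0.4512226  -0.17127849] [-0.01552954 -0.02356587 -0.00528771] 0.26289625841392505
```

Force stays at the noise level, the clip has not shifted in the hand and the board has not moved. I'm handing in.

```bash
python3 -c "
from rig import finish_job; print(finish_job())"
```

```text
the job is handed in; nothing more can be done
None
```

The job is done and handed in at about 19.8 s of the 72 s allowed; no verdict was reported. I drew the tall board out of the block, lowered it into the stand until about 5 N of contact showed it seated, and let go. I then squeezed the clip to its stop, lifted it off the caddy wall and brought it down over the board's top edge, where it is still held open.

**Checks that agreed at the end:**
- **Contact:** the wrist force was within noise (under 0.5 N), so there was no sign of the clip touching the board or stand.
- **Opening:** the hand opening was 0.26, about 22 mm, which matches the clip being at or near its fully open stop.
- **Centring:** the hand was within 0.5 mm of the board's measured top middle and within about 0.2° of its line. In the last picture, before the final descent, the board lay midway between the jaws.
- **Stillness:** comparing wrist pictures before and after the descent, the clip had not moved in the hand. The board showed no movement.

**Checks that disagreed or were weak:**
- **Clip height in the hand:** the clip slid about 7 mm down between the pads as they closed, and it may tilt by about 0.08 rad. I corrected the final height for this and went 3 mm lower as a margin. I estimate the lips are about 18 mm below the board's top edge, and no less than about 11 mm even if the slide was misread.
- **Scene camera:** the scene-camera picture difference around the board was not conclusive. I put it down to moving shadows.
- **Other objects:** I did not measure the small boards, mug, tea box or tumbler at the end. The hand passed well clear of the mug, tea box and tumbler, and no unexpected forces appeared.

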